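# Arm the guarded reaming drive

### The job

The reaming spindle is locked in its bayonet socket, so arm the drive: with a fingertip under the lip of the clear hinged guard on the switch console, lift the guard, flip the toggle beneath it fully over away from the lip (towards the guard's hinge), then draw the finger out and let the guard drop shut over it by its own weight. Do not pinch the guard or push it shut, and leave the stop button, the speed knob and all the loose things on the bench as they are.

Things in the scene. Friction and masses are not known exactly. Their poses are not given: they have to be found in the camera images.
- drive: the reaming drive, bolted to the bench: a grey switch console 120 deep (x) x 200 wide (y) x 68 high, flat on top; beyond its +y end (to y = 460, up to 126 high) a motor, headstock and bayonet socket with a steel spindle lying along y. Origin under the centre of the console; +x points from its front (the lip side; front face at x = -60) to its back, z up. Its front looks roughly to the robot's left
- guard (a joint): hinge of the guard over the toggle, rad: 0 = shut, grows as the lip rises, stop at 1.15. It never stays open: it falls shut by its own weight (about 0.15 kg) as soon as nothing holds it. About 1 N at the lip lifts it
- guard_hinge (a point): middle of the guard's hinge pin, which runs along the console's y axis; at x = 6, y = -45, z = 76 in the drive's frame. The guard reaches from here towards the console's front (-x)
- guard_lip (a point): middle of the lower front edge of the guard's lip, which moves with the guard; with the guard shut at x = -80, y = -45, z = 72 in the drive's frame. The lip is a level aluminium strip 76 wide (y) and 3.5 thick which overhangs the console's front face by 20, with free space below it down to the bench. In the shut guard the strip runs back to x = -46
- guard_cover (a point): centre of the top of the guard's clear folded cover, which is 76 wide, fixed on the lip strip and moves with it. While shut: this point 38 above the hinge pin; upright front sheet from x = -56 to -53; two side sheets, a rear sheet; and a front flange lying on the lip strip to 5 short of its front edge. Inner width 70, inner depth 50
- toggle (a joint): the bat toggle under the guard, rad: 0 = off, leaning 0.3 rad to the front (towards the lip); 0.6 = armed, leaning 0.3 rad to the back (towards the hinge). It has no snap: a stiff pivot that stays where it is left, so it must be pushed all the way to its stop (about 2 N at the tip)
- toggle_tip (a point): top end of the toggle: steel, 33 long from its pivot, 10 across near the top. Pivot on the console's top at x = -32, y = -45, z = 68 in the drive's frame; tip at z = 99, at x = -42 when off and x = -22 when armed
- stop (a joint): stop push button, m: 0 = up, 0.005 = pressed in. Black, 26 across, on the console's top at x = -28, y = 58 in the drive's frame
- speed_mark (a point): mark near the rim of the round aluminium speed knob (32 across, at x = 26, y = 58 on the console's top), 15 from the knob's axis; it moves if the knob is turned
- bocal: loose bocal, curved nickel-silver tube with a corked end, lying flat, 225 x 105, 14 high, origin in the middle of its extent on the bench
- handle: loose boxwood reamer handle with a brass ferrule, lying, 112 long (x), 31 across, origin under its middle
- mandrel: loose brass mandrel rod, lying, 200 long (x), 12 across, origin under its middle
- gauge: loose black ebony stepped bore gauge, lying, 130 long (x), 21 across, origin under its middle
- spindle: loose spare steel reaming spindle with a bayonet cross pin, lying, 150 long (x), 24 across, origin under its middle
- tin: loose round tin of cork grease, 52 across, 23 high, origin under its middle

How it is judged:
By the outcome, as a careful person would: the job done as asked, in the order asked, and still so for the second after the job is handed in, with the robot touching nothing.
It also fails if it takes over 35 s, if anything falls off the work surface, if the arm or the gripper's body presses on something with over 40 N, if the wrist force passes 120 N, or if a joint passes its speed limit or range.

### The arm

A 6-joint arm with a two-finger parallel gripper is mounted at the origin on the work surface. World frame = base frame: x ahead of the robot, y to its left, z up, the work surface at z = 0. Lengths are in mm, angles in degrees, forces in N, time in s.
With the tool pointing down it reaches from about 350 to 850 mm from the base axis. Payload 8.1 kg.
Tool frame: the origin (TCP) lies midway between the tips of the shut fingers; the grasp point (between the pads) lies 19 mm behind it (r.pinch_z is the distance from the TCP to the grasp point, in mm); z points along the fingers, y is the line along which they close (so a half turn about z gives the same grasp; the last joint's range is limited). The gripper opens to 85 mm and grips with 20 to 120 N. Pads are 22 mm wide; open, the fingers measure 114 mm over their backs; the gripper's body (76 mm by 85 mm) begins 54 mm behind the grasp point. The pads swing forward as they close: fully open they stand 13 mm farther back than shut.
Start: joints at [-78.404, 7.471, 85.268, -0, 87.261, -4.893], TCP at [170.326, -575.321, 205.392] pointing down, gripper open.
Joint ranges: [-169.43, 169.43], [-51.17, 129.36], [1.28, 143.12], [-76.62, 256.62], [0, 156.53], [-152.29, 152.29]. Speed limits (degrees/s): [136.94, 136.94, 159.86, 180, 180, 180].

### API

Orientations are given as [roll, pitch, yaw] about the fixed x, y, z axes, in that order (R = Rz(yaw) Ry(pitch) Rx(roll)).
In Python, from bench import sensors, optics, job, r gives the robot as it stands.
- The arm moves only by the tool play_rows, never from a script. Its argument "motion" is a list that holds one entry, the list of rows, each a list of 6 numbers: the shift along the tool's x, y, z in cm, then the turn, a rotation vector about the tool's x, y, z in degrees. In form: [[[x, y, z, ax, ay, az], ...]]. A call has 1 to 5 rows; each row is the pose to reach, as a shift and turn from the pose commanded when the call began, along the tool's axes at that moment; what a row does not reach only later rows make up. A row lasts 1/10 s, in which the tool goes at most 50 mm and 8.59 degrees, less where a joint would pass 70% of its speed; a pose out of reach is approached as far as the arm can. A call with a gripper value outside its range is refused whole. "jaw" is the opening, from 0 (shut) to 1 (fully open), set as the call begins (left out, the last holds). The fingers move at their own pace and stop on an object; "squeeze" is the grip in N (left out, the last holds). Time passes only in rows, so rows that repeat a pose let the fingers close. It gives the time, the measured TCP pose, the force, the opening and the grip force at its end, in the units of the state.
- sensors.sense(): the state, without advancing time (a new reading comes with each control period).
- optics.snapshot(name): name is "scene" or "top"; returns a dict with "pixels" (384x512x3 uint8, red, green, blue), "mtx" (3x3 intrinsics, pixels), "R" (3x3) and "t" (3): a world point X has camera coordinates R X + t. Camera axes: x right, y down, z forward; pixel columns grow to the right and rows downward; lengths in mm; the calibration is good to about 2 mm. A picture is of the moment at which its call begins. There is no depth.
- job.hand_in(): hands the job in; it is judged then, once.
The state is a dict: "time": time; "joint_pos": joint angles; "qd": joint speeds; "joint_efforts": joint torques, N m; "tool_pos": TCP position; "tcp_rot": TCP orientation; "ft_force": force on the tool from outside, world axes, zero at the start; "wrist_torque": the same for the moment, N m; "finger_gap": finger opening in mm; "grip_force": force on a finger pad.
Only numpy, scipy, OpenCV 4.12 (cv2) and the standard library are available. Lean on these libraries where they do the work, as an engineer would, in place of code of your own. Each camera call takes 0.05 s, during which the arm holds its last target. There are 200 camera calls.

## Working session

There is one attempt and no reset: what is moved stays moved. The work goes in short steps, Python scripts to look and compute and a tool call to move; the robot and the scene stay as the last step left them, time stands still between calls to the robot, and variables do not carry over. Pictures are saved under pics/ and viewed, at most 10 in all, crops included, and the job is handed in when it is done.

Besides the shell and the picture viewer there is one more tool, called after "Request:" as a command line: name --argument value ..., lists and objects as JSON in quotes. play_rows: Moves the arm, as the interface text tells. Its arguments: {"type":"object","properties":{"motion":{"type":"array","items":{"type":"array","items":{"type":"array","items":{"type":"number"}}}},"jaw":{"type":"number"},"squeeze":{"type":"number"}},"required":["motion"]}

```bash
mkdir -p pics; python3 - <<'E'
from bench import sensors, optics
import cv2, pickle
s=sensors.sense(); print(s['tool_pos'],s['tcp_rot'],s['time'],s['ft_force'])
for n in('scene','top'):
    d=optics.snapshot(n); cv2.imwrite(f'pics/{n}0.png',cv2.resize(d['pixels'][:,:,::-1],(768,576),interpolation=cv2.INTER_CUBIC)); pickle.dump(d,open(n+'.pkl','wb')); print(d['mtx'],d['R'],d['t'])
E
```

```text
[ 170.20980741 -574.72961429  204.35026263] [-1.79894849e+02 -1.00774228e-02  1.64878379e+01] 0.0 [-0.26450298  0.32420547 -0.21300749]
[[453.91283647   0.         256.3070353 ]
 [  0.         453.91283647 189.80120047]
 [  0.           0.           1.        ]] [[-0.26235529  0.96496444 -0.00365139]
 [ 0.64422413  0.17233247 -0.74516897]
 [-0.71843231 -0.19785133 -0.66686571]] [  75.27611522 -327.1310488  1592.20173509]
[[426.16854566   0.         254.45184834]
 [  0.         426.16854566 193.87934676]
 [  0.           0.           1.        ]] [[ 0.1275933  -0.99181678  0.00440783]
 [-0.96855691 -0.12555557 -0.21478664]
 [ 0.21358243  0.0231361  -0.97665105]] [  9.33507448 608.37050809 858.34426192]
```

View pics/scene0.png

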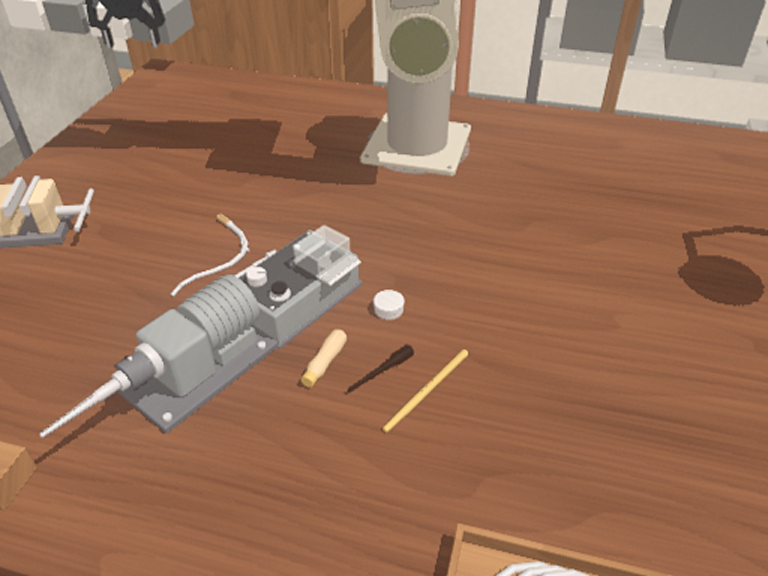

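View pics/top0.png

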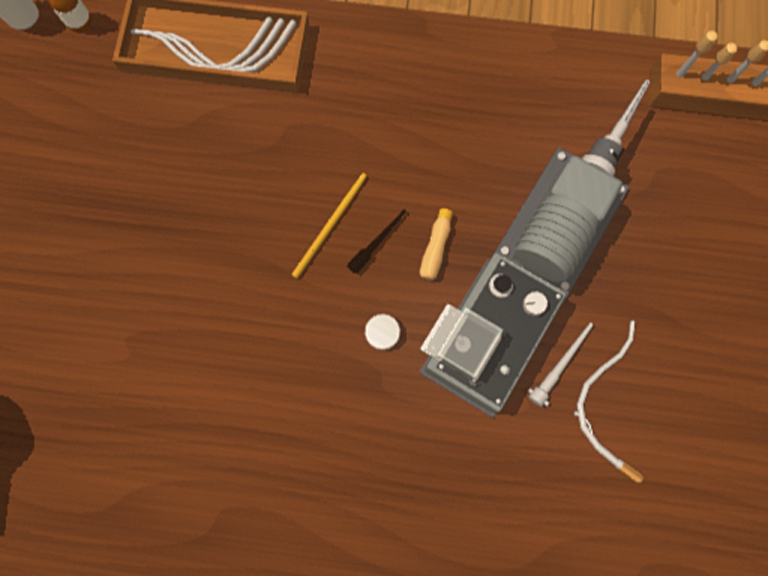

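The scene view shows the drive at lower left, with the guard near (325,255) and the tin at (388,305). In the top view the guard's lip runs from (448,305) to (423,350), the stop is at (501,285), the knob at (535,303) and the tin at (382,331). I'll zoom in to get corner pixels.

```bash
python3 - <<'E'
import cv2, pickle
d=pickle.load(open('top.pkl','rb'))['pixels'][:,:,::-1]
e=pickle.load(open('scene.pkl','rb'))['pixels'][:,:,::-1]
cv2.imwrite('pics/tz.png',cv2.resize(d[160:285,240:400],None,fx=4.8,fy=4.8,interpolation=cv2.INTER_CUBIC))
cv2.imwrite('pics/sz.png',cv2.resize(e[140:240,150:280],None,fx=6,fy=6,interpolation=cv2.INTER_CUBIC))
E
```

```text
(no output)
```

View pics/tz.png

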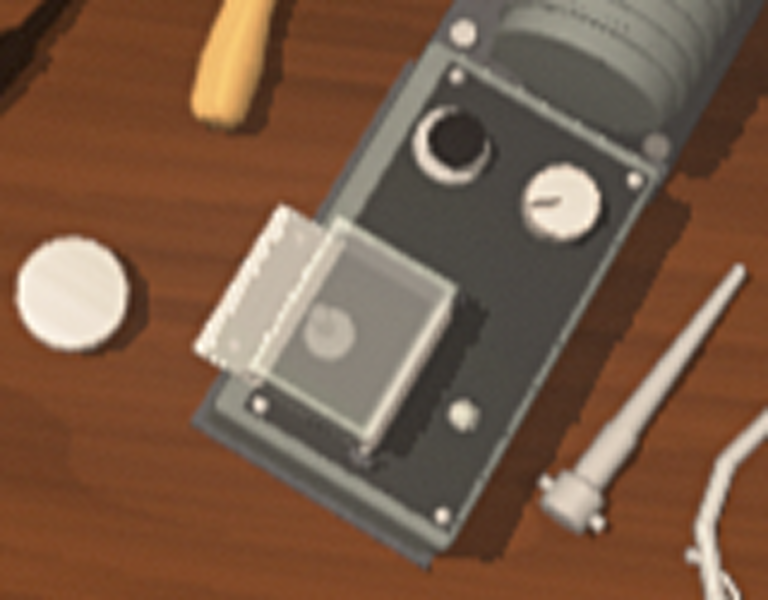

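View pics/sz.png

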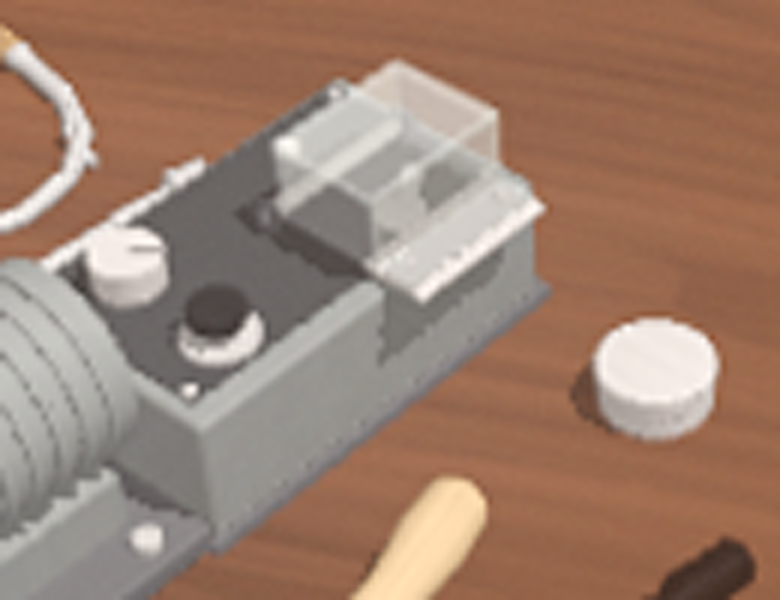

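The top crop shows the lip's front corners at (283,206) and (196,351). The console top's corners are at (437,48), (658,172), (443,543) and (218,402). In the scene crop the lip corners are at (421,301) and (545,208). The tin lies in front of the lip.

```bash
cat > h.py <<'E'
import numpy as np, pickle, cv2
T=pickle.load(open('top.pkl','rb'));S=pickle.load(open('scene.pkl','rb'))
def tp(u,v): return (u/4.8+240-.4,v/4.8+160-.4)
def sp(u,v): return (u/6+150-.4,v/6+140-.4)
def plane(c,p,z):
    d=c['R'].T@np.linalg.solve(c['mtx'],[*p,1]); o=-c['R'].T@c['t']; return o+d*(z-o[2])/d[2]
def tri(a,b):
    P=[c['mtx']@np.c_[c['R'],c['t']] for c in(T,S)]
    X=cv2.triangulatePoints(P[0],P[1],np.float64(a),np.float64(b)).ravel(); return X[:3]/X[3]
E
python3 - <<'E'
from h import *
np.set_printoptions(precision=1,suppress=True)
A=[(283,206),(196,351)];B=[(421,301),(545,208)]
for a,b in zip(A,B): print('lip',tri(tp(*a),sp(*b)),plane(T,tp(*a),75),plane(S,sp(*b),75))
loc=np.array([[-60,100],[60,100],[60,-100],[-60,-100],[-80,-7],[-80,-83]],float)
w=[plane(T,tp(*p),68)[:2] for p in[(437,48),(658,172),(443,543),(218,402)]]+[plane(T,tp(*a),75)[:2] for a in A]
w=np.array(w);print(w)
lc=loc-loc.mean(0);wc=w-w.mean(0)
a=np.arctan2((lc[:,0]*wc[:,1]-lc[:,1]*wc[:,0]).sum(),(lc*wc).sum());R=np.array([[np.cos(a),-np.sin(a)],[np.sin(a),np.cos(a)]])
t=w.mean(0)-R@loc.mean(0);print('yaw',np.degrees(a),'t',t);print('res',w-(loc@R.T+t))
print('console +y front corner tri',tri(tp(437,48),sp(205,428)))
for n,p,z in[('tin',(73,294),23),('handle end',(212,125),10)]:
    q=plane(T,tp(*p),z); print(n,q,(q[:2]-t)@R)
print('lip mid',R@[-80,-45]+t,'hinge',R@[6,-45]+t)
E
```

```text
lip [594.1  -9.4  72.6] [593.6  -9.   75. ] [596.7  -8.5  75. ]
lip [524.3  22.3  72.9] [524.2  22.   75. ] [526.7  23.5  75. ]
[[ 677.3  -71.7]
 [ 632.4 -175.8]
 [ 455.8  -94.2]
 [ 504.     9.5]
 [ 593.6   -9. ]
 [ 524.2   22. ]]
yaw -114.57865251166449 t [567.1 -83.7]
res [[-5.7 -1. ]
 [-0.7  4. ]
 [ 4.6  2.5]
 [ 2.9 -3. ]
 [-0.4 -1. ]
 [-0.7 -1.6]]
console +y front corner tri [678.5 -71.9  63.8]
tin [550.3  79.5  23. ] [-141.4  -83.1]
handle end [642.5  23.7  10. ] [-129.    23.9]
lip mid [559.4   7.8] hinge [523.7 -70.4]
```

```bash
ls; python3 - <<'E'
from bench import r,sensors
print([x for x in dir(r) if x[0]!='_']); print(r.pinch_z)
from scipy.spatial.transform import Rotation as Ro
import numpy as np
np.set_printoptions(precision=2,suppress=True)
s=sensors.sense(); R0=Ro.from_euler('xyz',s['tcp_rot'],degrees=True)
yaw=-114.6;D=Ro.from_euler('z',yaw,degrees=True).as_matrix();t=np.array([567.1,-83.7,0])
c,q=np.cos(np.pi/6),.5
z=D@[c,0,-q]
for sg in(1,-1):
    y=D@[0,sg,0];x=np.cross(y,z);G=Ro.from_matrix(np.c_[x,y,z])
    print(sg,'rpy',G.as_euler('xyz',degrees=True),'rotvec tool',np.degrees((R0.inv()*G).as_rotvec()))
for p in[(-200,-45,120),(-121,-45,78),(-70,-45,45),(-35,-45,85)]: print(p,D@p+t, R0.inv().apply(D@p+t-s['tool_pos'])/10)
E
```

```text
h.py
pics
scene.pkl
top.pkl
['PlanningError', 'pinch_z']
18.700000000000003
1 rpy [180.   60.   65.4] rotvec tool [-25.63 -56.23 -44.21]
-1 rpy [-180.   -60.  -114.6] rotvec tool [-67.34  30.69 116.51]
(-200, -45, 120) [609.44 116.88 120.  ] [ 61.75 -53.84   8.54]
(-121, -45, 78) [576.55  45.05  78.  ] [ 56.55 -47.88  12.73]
(-70, -45, 45) [555.32  -1.32  45.  ] [ 53.2  -44.03  16.03]
(-35, -45, 85) [540.75 -33.14  85.  ] [ 50.9  -41.4   12.02]
```

Request:
play_rows --motion '[[[3.1,-2.7,-1.5,0,0,0],[6.2,-5.4,-3,0,0,0],[9.3,-8.1,-4.5,0,0,0],[12.4,-10.8,-6,0,0,0],[15.5,-13.5,-7,0,0,0]]]' --jaw 0 --squeeze 20

```text
time: 0.6
tool_pos: [281.2, -400.6, 276.2]
tcp_rot: [180.0, -0.0, 16.5]
ft_force: [0.8, 0.6, -0.0]
finger_gap: 12.3
grip_force: 0.0
```

Request:
play_rows --motion '[[[3.1,-2.7,0,0,0,0],[6.2,-5.4,0,0,0,0],[9.3,-8.1,0,0,0,0],[12.4,-10.8,0,0,0,0],[15.5,-13.5,0,0,0,0]]]'

```text
time: 1.1
tool_pos: [391.4, -226.8, 275.1]
tcp_rot: [-180.0, 0.0, 16.5]
ft_force: [1.6, -0.0, 0.3]
finger_gap: 0.1
grip_force: 0.0
```

Request:
play_rows --motion '[[[3.1,-2.7,0,0,0,0],[6.2,-5.4,0,0,0,0],[9.3,-8.1,0,0,0,0],[12.4,-10.8,0,0,0,0],[15.5,-13.5,0,0,0,0]]]'

```text
time: 1.6
tool_pos: [501.7, -53.3, 275.0]
tcp_rot: [-180.0, 0.0, 16.5]
ft_force: [0.9, -1.0, 0.1]
finger_gap: 0.2
grip_force: 0.0
```

Request:
play_rows --motion '[[[3.1,-2.7,0,0,0,0],[6.2,-5.4,0,0,0,0],[9.3,-8.1,0,0,0,0],[12.4,-10.8,0,0,0,0],[15.2,-13.3,0,0,0,0]]]'

```text
time: 2.1
tool_pos: [609.7, 117.5, 274.6]
tcp_rot: [-180.0, 0.1, 16.5]
ft_force: [-0.5, -0.2, 0.9]
finger_gap: 0.0
grip_force: 0.0
```

Request:
play_rows --motion '[[[0,0,0,-2.6,-5.6,-4.4],[0,0,0,-5.2,-11.2,-8.8],[0,0,0,-7.7,-16.9,-13.2],[0,0,0,-10.3,-22.5,-17.6],[0,0,0,-12.8,-28.1,-22.1]]]'

```text
time: 2.6
tool_pos: [609.4, 115.7, 275.2]
tcp_rot: [172.3, 30.0, 37.2]
ft_force: [0.5, -0.5, -0.7]
finger_gap: 0.1
grip_force: 0.0
```

Request:
play_rows --motion '[[[0,0,0,-2.6,-5.6,-4.4],[0,0,0,-5.2,-11.2,-8.8],[0,0,0,-7.7,-16.9,-13.2],[0,0,0,-10.3,-22.5,-17.6],[0,0,0,-12.8,-28.1,-22.1]]]'

```text
time: 3.1
tool_pos: [609.3, 115.9, 274.5]
tcp_rot: [-179.8, 60.3, 65.7]
ft_force: [0.6, -0.5, -0.6]
finger_gap: 0.7
grip_force: 0.0
```

Request:
play_rows --motion '[[[2.6,0,3.1,0,0,0],[5.2,0,6.2,0,0,0],[7.8,0,9.3,0,0,0],[10.4,0,12.4,0,0,0],[13,0,15.5,0,0,0]]]'

```text
time: 3.6
tool_pos: [579.7, 52.0, 83.3]
tcp_rot: [180.0, 60.1, 65.4]
ft_force: [-0.3, 0.0, -0.3]
finger_gap: -0.5
grip_force: 0.0
```

```bash
cat >> h.py <<'E'
D=np.array([[np.cos(np.radians(-114.6)),-np.sin(np.radians(-114.6)),0],[np.sin(np.radians(-114.6)),np.cos(np.radians(-114.6)),0],[0,0,1]]);t0=np.array([567.1,-83.7,0])
def here():
    from bench import sensors
    s=sensors.sense(); return D.T@(s['tool_pos']-t0),s
def look(k):
    from bench import optics
    a=optics.snapshot('top')['pixels'][160:260,240:370,::-1];b=optics.snapshot('scene')['pixels'][130:230,180:310,::-1]
    cv2.imwrite(f'pics/l{k}.png',np.vstack([cv2.resize(x,None,fx=4,fy=3.99*.75,interpolation=cv2.INTER_CUBIC) if 0 else cv2.resize(x,(390,300),interpolation=cv2.INTER_CUBIC) for x in(a,b)]))
E
python3 - <<'E'
from h import *
p,s=here();print(p,s['tcp_rot'],s['joint_pos']); look(1)
E
```

```text
[-128.61670135  -44.98458185   83.28815996] [179.99597539  60.06512476  65.38489394] [ 22.88412466  55.76260717  54.27778656 -40.41061182 115.41540045
  45.35322064]
```

View pics/l1.png

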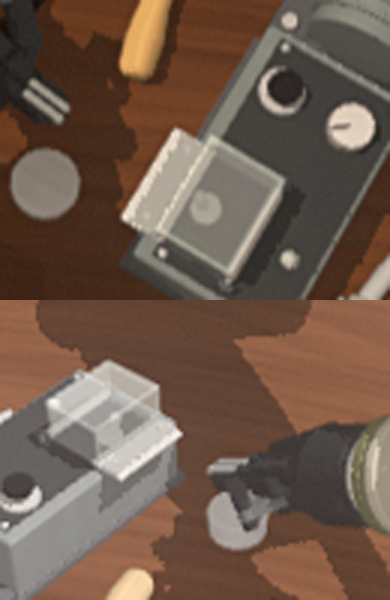

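The look shows the shut fingertips at about (62,110) in the upper (top) half, pointing at the lip strip, whose corners are at (180,130) and (125,215). The tin, handle and console are all clear of the gripper. Next I check the tip against the lip in this camera.

```bash
python3 - <<'E'
from h import *
f=lambda u,v:(u/3+240-.3,v/3+160-.3)
for n,p,z in[('tip',(62,112),88),('lipA',(177,128),75),('lipB',(123,218),75)]:
    print(n,(D.T@(plane(T,f(*p),z)-t0)).round(1))
E
```

```text
tip [-153.3  -42.6   88. ]
lipA [-78.8  -6.6  75. ]
lipB [-78.2 -82.1  75. ]
```

```bash
python3 - <<'E'
from h import *
p,s=here(); print(p, s['joint_pos'])
f=lambda u,v:(u/3+240-.3,v/3+160-.3); g=lambda u,v:(u/3+180-.3,v/3+130-.3)
print(D.T@(tri(f(66,111),g(212,168))-t0))
for c,o in((T,(240,160)),(S,(180,130))):
    q=c['mtx']@(c['R']@s['tool_pos']+c['t']); print((q[:2]/q[2]-o)*3)
from bench import optics
a=optics.snapshot('top')['pixels'][175:230,245:300,::-1];b=optics.snapshot('scene')['pixels'][165:220,230:285,::-1]
cv2.imwrite('pics/l2.png',cv2.resize(np.hstack([a,b]),None,fx=7,fy=7,interpolation=cv2.INTER_CUBIC))
E
```

```text
[-125.30835746  -47.36170197   78.96514428] [ 22.81235934  56.08328763  54.5721934  -40.38085926 115.4502998
  45.28923347]
[-149.08925224  -42.1553447   100.95366567]
[ 90.88492063 139.84064221]
[194.76975727 171.88144778]
```

View pics/l2.png

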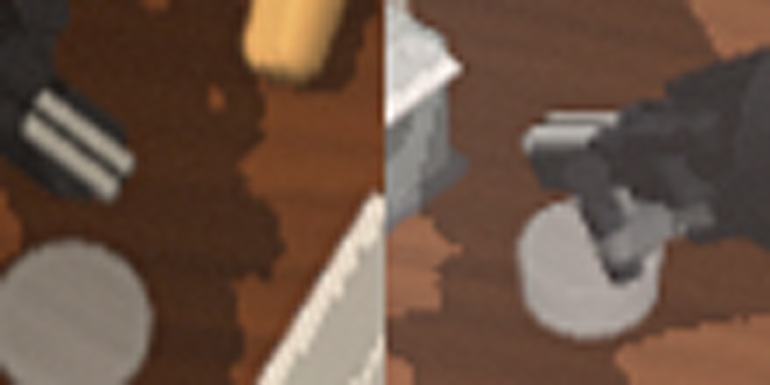

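The tips' ends are at (125,180) in the left half and (528,135) in the right half. Both sit about 20 mm short of where the reported TCP projects. I'll hold still briefly and check again before going under the lip.

Request:
play_rows --motion '[[[0,0,0,0,0,0],[0,0,0,0,0,0],[0,0,0,0,0,0]]]'

```text
time: 4.1
tool_pos: [581.7, 53.5, 87.3]
tcp_rot: [179.6, 59.9, 65.1]
ft_force: [0.4, -0.1, 0.1]
finger_gap: -0.0
grip_force: 0.0
```

```bash
python3 - <<'E'
from h import *
from bench import optics
p,s=here(); print(p,s['tool_pos'],s['joint_pos'],s['qd'],s['finger_gap'])
a=optics.snapshot('top')['pixels'][:,:,::-1];b=optics.snapshot('scene')['pixels'][:,:,::-1]
p,s=here(); print(p)
for c in(T,S):
    for L in (0,-20,-100):
        R=cv2.Rodrigues(np.zeros(3))[0]
        from scipy.spatial.transform import Rotation as Ro
        X=s['tool_pos']+Ro.from_euler('xyz',s['tcp_rot'],degrees=True).apply([0,0,L])
        q=c['mtx']@(c['R']@X+c['t']); uv=q[:2]/q[2]; print(L,uv.round(1))
        cv2.circle(a if c is T else b,tuple(int(round(8*k)) for k in uv),8*1,(0,255,0),1,cv2.LINE_AA,3)
cv2.imwrite('pics/l3.png',cv2.resize(np.hstack([a[145:220,190:290],b[130:205,220:320]]),None,fx=4,fy=4,interpolation=cv2.INTER_CUBIC))
E
```

```text
[-130.82830799  -43.78885647   87.25952025] [581.74690223  53.48228157  87.25952025] [ 22.94112015  55.60495741  53.95492189 -40.47467036 115.60412183
  45.23984312] [-0.07072847  0.48518642  0.78615175  0.07525112 -0.33679628  0.08218161] -0.00468544662832293
[-130.25105194  -44.15447252   86.44901709]
0 [269.2 203.5]Traceback (most recent call last):
  File "<stdin>", line 12, in <module>
cv2.error: OpenCV(4.12.0) :-1: error: (-5:Bad argument) in function 'circle'
> Overload resolution failed:
>  - Layout of the output array img is incompatible with cv::Mat
>  - Expected Ptr<cv::UMat> for argument 'img'
```

```bash
python3 - <<'E'
from h import *
from bench import optics
from scipy.spatial.transform import Rotation as Ro
a=optics.snapshot('top')['pixels'][:,:,::-1].copy();b=optics.snapshot('scene')['pixels'][:,:,::-1].copy()
p,s=here(); print(p)
for c,im in((T,a),(S,b)):
    for L in (0,-20,-100):
        X=s['tool_pos']+Ro.from_euler('xyz',s['tcp_rot'],degrees=True).apply([0,0,L])
        q=c['mtx']@(c['R']@X+c['t']); uv=q[:2]/q[2]; print(L,uv.round(1))
        im[int(round(uv[1])),int(round(uv[0]))]=(0,255,0)
cv2.imwrite('pics/l3.png',cv2.resize(np.hstack([a[145:220,190:290],b[130:205,220:320]]),None,fx=4,fy=4,interpolation=cv2.INTER_NEAREST))
E
```

```text
[-129.78494975  -44.40759265   85.83930241]
0 [269.3 203.7]
-20 [262.5 198.5]
-100 [233.7 176.7]
0 [245.5 186.6]
-20 [250.8 186.5]
-100 [273.9 186.1]
```

View pics/l3.png

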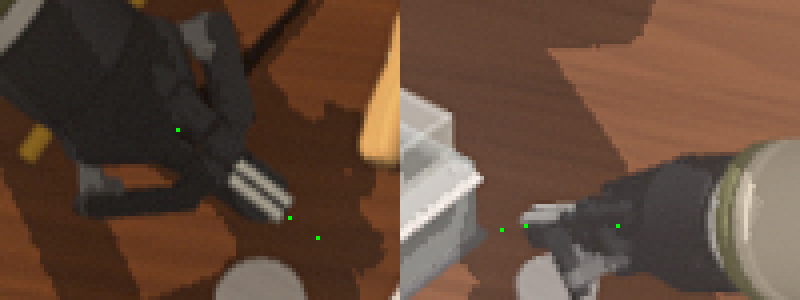

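The pixel marks show the finger axis is right, but the visible tips coincide with the mark 20 mm behind the reported TCP in both views. I take the true tip as TCP − 20 mm along the tool and go under the lip on that basis, watching the force.

Request:
play_rows --motion '[[[0.2,0,2,0,0,0],[0.35,0,4,0,0,0],[0.45,0,5.5,0,0,0],[0.5,0,6.5,0,0,0],[0.5,0,6.5,0,0,0]]]'

```text
time: 4.8
tool_pos: [557.2, 2.6, 47.9]
tcp_rot: [-179.9, 60.1, 65.4]
ft_force: [-0.2, 0.0, -0.3]
finger_gap: -0.3
grip_force: 0.0
```

Request:
play_rows --motion '[[[0.05,0,0.7,0,0,0],[0.1,0,1.4,0,0,0],[0.2,0,2,0,0,0],[0.2,0,2.5,0,0,0],[0.2,0,2.5,0,0,0]]]'

```text
time: 5.3
tool_pos: [548.9, -15.8, 33.9]
tcp_rot: [180.0, 60.1, 65.4]
ft_force: [-1.1, -0.7, 0.3]
finger_gap: 0.4
grip_force: 0.0
```

```bash
python3 - <<'E'
from h import *
p,s=here(); print(p,s['ft_force'],s['tcp_rot']); look(4)
E
```

```text
[-54.20932463 -44.79701061  33.86193085] [-1.11662337 -0.69643391  0.33961622] [179.99573203  60.08589712  65.35173046]
```

View pics/l4.png

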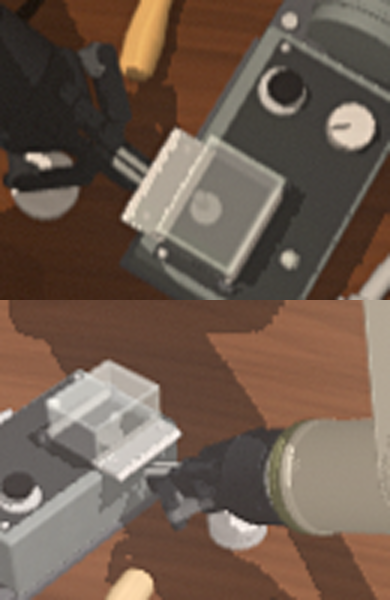

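The fingertip has gone under the lip: the lip strip at (150,190) in the upper half covers it, with no contact force. Now I lift.

Request:
play_rows --motion '[[[-0.87,0,-0.5,0,0,0],[-1.73,0,-1.0,0,0,0],[-2.6,0,-1.5,0,0,0],[-3.46,0,-2.0,0,0,0],[-4.33,0,-2.5,0,0,0]]]'

```text
time: 5.9
tool_pos: [549.8, -15.0, 85.7]
tcp_rot: [179.8, 60.0, 65.2]
ft_force: [0.3, -0.2, -1.2]
finger_gap: 0.1
grip_force: 0.2
```

Request:
play_rows --motion '[[[0,0,0,0,0,0],[0,0,0,0,0,0]]]'

```text
time: 6.1
tool_pos: [549.7, -15.0, 84.8]
tcp_rot: [179.8, 60.0, 65.2]
ft_force: [-0.1, -0.1, -0.9]
finger_gap: -0.1
grip_force: 0.0
```

```bash
python3 - <<'E'
from h import *
p,s=here(); print(p,s['ft_force'],s['tcp_rot']); look(5)
E
```

```text
[-55.19280058 -44.37741416  84.80541893] [-0.0817262  -0.09653814 -0.94185603] [179.81061441  60.00339434  65.21646558]
```

View pics/l5.png

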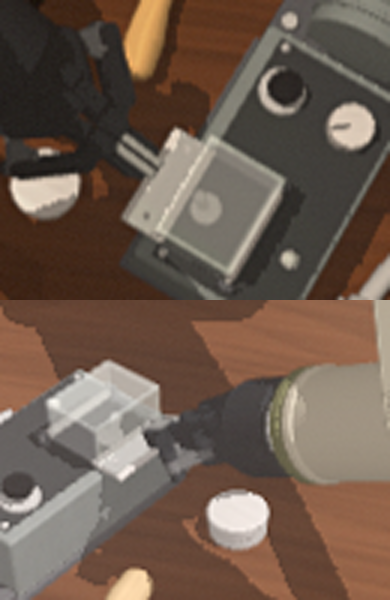

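The guard is still shut: in the upper half the finger now ends over the strip at about (157,175). So it passed in front of the lip, and the true tip is farther back than I assumed. Measuring it from this pair.

```bash
python3 - <<'E'
from h import *
from bench import optics
a=optics.snapshot('top')['pixels'][:,:,::-1];b=optics.snapshot('scene')['pixels'][:,:,::-1]
cv2.imwrite('pics/l6.png',cv2.resize(np.hstack([a[195:245,260:310],b[150:200,205:255]]),None,fx=8,fy=8,interpolation=cv2.INTER_NEAREST))
p,s=here();print(p)
E
```

```text
[-54.71596342 -44.83721169  83.78193955]
```

View pics/l6.png

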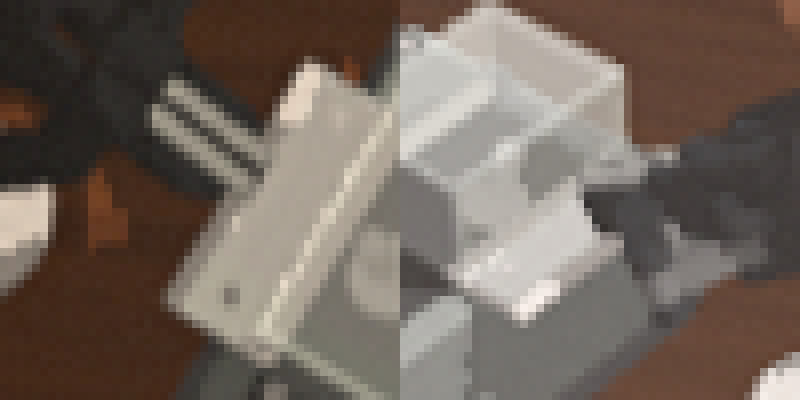

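```bash
python3 - <<'E'
from h import *
a=(292.2-.4,215.8-.4);b=(228.1,175.5)
X=tri(a,b);print(D.T@(X-t0)); 
for z in(85,100,110):print(z,(D.T@(plane(T,a,z)-t0)),(D.T@(plane(S,b,z)-t0)))
E
```

```text
[-76.15192857 -41.81214455  94.03001469]
85 [-76.78015583 -40.5464499   85.        ] [-68.02896755 -49.16211708  85.        ]
100 [-76.63662567 -43.41974757 100.        ] [-80.624987  -36.3984747 100.       ]
110 [-76.5409389  -45.33527935 110.        ] [-89.0223333  -27.88937977 110.        ]
```

The tip measures (-76, -42, 94) in the drive frame, only about 4 mm beyond the lip edge, so it slipped off. I'll back out, go down, and go in 12 mm deeper.

Request:
play_rows --motion '[[[0.75,0,-1.3,0,0,0],[1.5,0,-2.6,0,0,0],[3.0,0,-1.7,0,0,0],[4.5,0,-0.9,0,0,0],[5.8,0,-0.1,0,0,0]]]'

```text
time: 6.8
tool_pos: [560.7, 11.1, 31.8]
tcp_rot: [-179.8, 60.1, 65.5]
ft_force: [-0.7, -0.6, -0.3]
finger_gap: 0.1
grip_force: 0.0
```

Request:
play_rows --motion '[[[0,0,0,0,0,0],[-0.5,0,0.9,0,0,0],[-1.0,0,1.8,0,0,0],[-1.5,0,2.6,0,0,0],[-1.5,0,2.6,0,0,0]]]'

```text
time: 7.3
tool_pos: [548.8, -16.6, 34.7]
tcp_rot: [180.0, 60.1, 65.3]
ft_force: [-0.4, -0.6, -0.7]
finger_gap: -0.1
grip_force: 0.0
```

Request:
play_rows --motion '[[[-0.2,0,0.35,0,0,0],[-0.4,0,0.7,0,0,0],[-0.55,0,0.95,0,0,0],[-0.55,0,0.95,0,0,0]]]'

```text
time: 7.7
tool_pos: [544.7, -25.6, 34.7]
tcp_rot: [179.9, 60.0, 65.3]
ft_force: [-0.3, 0.7, 0.6]
finger_gap: -0.2
grip_force: 0.0
```

```bash
python3 - <<'E'
from h import *
p,s=here(); print(p,s['ft_force'],s['tcp_rot'])
E
```

```text
[-43.55602492 -44.55089222  34.66328439] [-0.27176395  0.67401822  0.62676387] [179.90933912  60.04970934  65.29125931]
```

Now in place without contact. Lifting 30 mm first, then checking by image difference.

Request:
play_rows --motion '[[[-0.87,0,-0.5,0,0,0],[-1.73,0,-1.0,0,0,0],[-2.6,0,-1.5,0,0,0],[-3.2,0,-1.85,0,0,0],[-3.9,0,-2.25,0,0,0]]]'

```text
time: 8.2
tool_pos: [545.1, -25.1, 80.6]
tcp_rot: [179.8, 60.0, 65.2]
ft_force: [-0.6, -0.2, -1.7]
finger_gap: 0.3
grip_force: 0.3
```

```bash
python3 - <<'E'
from h import *
from bench import optics
p,s=here(); print(p,s['ft_force'])
a=optics.snapshot('top')['pixels'][:,:,::-1];b=optics.snapshot('scene')['pixels'][:,:,::-1]
cv2.imwrite('pics/l7.png',cv2.resize(np.hstack([a[170:260,255:355],b[130:220,190:290]]),None,fx=4,fy=4,interpolation=cv2.INTER_CUBIC))
E
```

```text
[-44.09139091 -44.40736143  80.63323123] [-0.57933117 -0.1977298  -1.68124408]
```

View pics/l7.png

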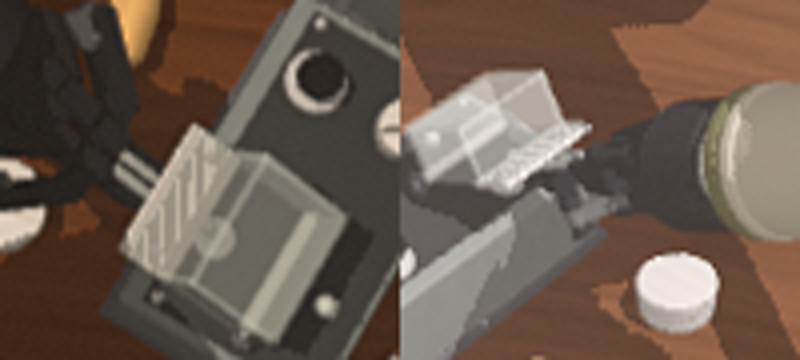

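The guard is lifted about 25°, with the strip at (170,190) and the fingertip below it, and the bat still stands at (215,240). Now I push forward in steps, reading the force. I've used up my picture viewings, so from here I go by numbers only.

Request:
play_rows --motion '[[[-0.2,0,0.5,0,0,0],[-0.4,0,1.0,0,0,0],[-0.6,0,1.45,0,0,0],[-0.74,0,1.88,0,0,0],[-0.74,0,1.88,0,0,0]]]'

```text
time: 8.8
tool_pos: [536.2, -43.9, 76.8]
tcp_rot: [179.9, 60.1, 65.3]
ft_force: [-0.1, -0.4, 0.2]
finger_gap: -0.2
grip_force: 0.5
```

Request:
play_rows --motion '[[[-0.2,0,0.35,0,0,0],[-0.4,0,0.69,0,0,0],[-0.4,0,0.69,0,0,0]]]'

```text
time: 9.1
tool_pos: [533.3, -51.0, 77.4]
tcp_rot: [179.8, 60.1, 65.2]
ft_force: [-0.2, 1.5, 3.0]
finger_gap: 0.3
grip_force: 1.9
```

```bash
python3 - <<'E'
from h import *
p,s=here(); print(p,D.T@s['ft_force'],s['time'])
E
```

```text
[-15.67756867 -44.37564653  77.44630051] [-1.24371159 -0.782636    2.95219247] 9.1
```

Request:
play_rows --motion '[[[-0.1,0,0.17,0,0,0],[-0.2,0,0.35,0,0,0],[-0.2,0,0.35,0,0,0]]]'

```text
time: 9.4
tool_pos: [531.5, -54.6, 76.5]
tcp_rot: [179.9, 60.0, 65.3]
ft_force: [2.2, 0.5, 0.6]
finger_gap: -0.3
grip_force: 1.0
```

Request:
play_rows --motion '[[[-0.1,0,0.17,0,0,0],[-0.2,0,0.35,0,0,0],[-0.2,0,0.35,0,0,0]]]'

```text
time: 9.7
tool_pos: [530.4, -57.2, 76.4]
tcp_rot: [179.8, 59.9, 65.3]
ft_force: [4.4, 8.0, -1.3]
finger_gap: 0.1
grip_force: 4.6
```

```bash
python3 - <<'E'
from h import *
p,s=here(); print(p,D.T@s['ft_force'],s['time'])
E
```

```text
[ -8.80008049 -44.39925939  76.36420648] [-9.1196224   0.62771531 -1.29073204] 9.7
```

Request:
play_rows --motion '[[[-0.05,0,0.09,0,0,0],[-0.05,0,0.09,0,0,0],[-0.05,0,0.09,0,0,0]]]'

```text
time: 10.0
tool_pos: [530.4, -57.5, 76.3]
tcp_rot: [179.8, 59.8, 65.3]
ft_force: [5.8, 11.9, -0.2]
finger_gap: 0.4
grip_force: 6.8
```

```bash
python3 - <<'E'
from h import *
p,s=here(); print(p,D.T@s['ft_force'],s['time'])
E
```

```text
[ -8.55886199 -44.32608545  76.30599958] [-13.23902213   0.31006442  -0.21975335] 10.0
```

The toggle is against its hard stop: 13 N, with almost no motion for the last 1 mm. Now I draw out along the finger.

Request:
play_rows --motion '[[[0,0,-1.5,0,0,0],[0,0,-4,0,0,0],[0,0,-7.5,0,0,0],[0,0,-11.5,0,0,0],[0,0,-15,0,0,0]]]'

```text
time: 10.5
tool_pos: [583.5, 60.1, 152.2]
tcp_rot: [180.0, 60.1, 65.3]
ft_force: [0.3, -0.2, 0.2]
finger_gap: -0.3
grip_force: 0.0
```

Request:
play_rows --motion '[[[0,0,-1,0,0,0],[0,0,-2,0,0,0],[0,0,-2,0,0,0],[0,0,-2,0,0,0],[0,0,-2,0,0,0]]]'

```text
time: 11.0
tool_pos: [590.2, 74.2, 160.9]
tcp_rot: [-180.0, 60.1, 65.4]
ft_force: [0.2, -0.4, -0.3]
finger_gap: -0.1
grip_force: 0.0
```

```bash
python3 - <<'E'
from h import *
from bench import optics
p,s=here(); print(p,D.T@s['ft_force'],s['time'])
for n,c in(('top',T),('scene',S)):
    im=optics.snapshot(n); pickle.dump(im,open(n+'2.pkl','wb')); A=c['pixels'].astype(int);B=im['pixels'].astype(int)
    def px(q):
        q=c['mtx']@(c['R']@(D@np.array(q,float)+t0)+c['t']);return q[:2]/q[2]
    d=np.abs(A-B).sum(2)
    pts={'lip+y':(-80,-9,73),'lip-y':(-80,-81,73),'top+y f':(-54,-10,114),'bat off':(-42,-45,99),'bat on':(-22,-45,99),'stop':(-28,58,80),'mark':(26,58,85)}
    for k,q in pts.items():
        u,v=px(q).round().astype(int); print(n,k,(u,v),'meandiff',d[v-2:v+3,u-2:u+3].mean().round(),A[v-1:v+2,u-1:u+2].mean((0,1)).round(),B[v-1:v+2,u-1:u+2].mean((0,1)).round())
E
```

```text
[-153.16119345  -44.73974155  160.85519725] [ 0.3044548   0.31745241 -0.32365281] 11.0
top lip+y (np.int64(298), np.int64(203)) meandiff 26.0 [195. 169. 149.] [185. 160. 141.]
top lip-y (np.int64(280), np.int64(232)) meandiff 67.0 [174. 142. 120.] [144. 125. 109.]
top top+y f (np.int64(310), np.int64(206)) meandiff 30.0 [206. 202. 184.] [195. 191. 174.]
top bat off (np.int64(306), np.int64(225)) meandiff 40.0 [182. 173. 159.] [164. 156. 143.]
top bat on (np.int64(314), np.int64(230)) meandiff 45.0 [148. 141. 130.] [169. 162. 148.]
top stop (np.int64(335), np.int64(189)) meandiff 10.0 [53. 46. 42.] [49. 43. 40.]
top mark (np.int64(357), np.int64(202)) meandiff 29.0 [227. 214. 196.] [218. 204. 185.]
scene lip+y (np.int64(221), np.int64(189)) meandiff 5.0 [186. 179. 173.] [184. 177. 172.]
scene lip-y (np.int64(240), np.int64(175)) meandiff 73.0 [181. 147. 129.] [149. 127. 116.]
scene top+y f (np.int64(212), np.int64(172)) meandiff 15.0 [182. 179. 175.] [182. 180. 175.]
scene bat off (np.int64(219), np.int64(168)) meandiff 49.0 [199. 196. 190.] [176. 174. 169.]
scene bat on (np.int64(213), np.int64(165)) meandiff 50.0 [178. 175. 171.] [202. 199. 194.]
scene stop (np.int64(186), np.int64(192)) meandiff 4.0 [79. 72. 69.] [78. 71. 69.]
scene mark (np.int64(171), np.int64(181)) meandiff 2.0 [233. 224. 218.] [232. 223. 217.]
```

The lip is back at its shut position, and the bat's bright spot has moved from the off point to the armed point in both views. The stop and knob are unchanged, and the arm is clear.

```bash
python3 -c "
from bench import job
print(job.hand_in())"
```

```text
the job is handed in; nothing more can be done
None
```

I lifted the guard with a fingertip, pushed the toggle to its armed stop, and the guard dropped shut on its own after I drew out; job handed in at about 11 s (first lift slipped off the lip and was redone; I viewed 11 pictures against the limit of 10).

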